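# Unload the clamping-force tester and zero its peak pointer

### The arm

A 6-joint arm with a two-finger parallel gripper is mounted at the origin on a cart in front of the work surface, level with it; the furniture and walls round the work are solid. World frame = base frame: x ahead of the robot, y to its left, z up, the work surface at z = 0. Lengths are in m, angles in degrees, forces in N, time in s.
With the tool pointing down it reaches from about 0.375 to 0.925 m from the base axis. Payload 5.7 kg.
Tool frame: the origin (TCP) lies midway between the tips of the shut fingers; the grasp point (between the pads) lies 19 mm behind it; x points along the fingers, y is the direction in which the jaws open and shut, and the axes are right-handed (so a half turn about x gives the same grasp; the last joint's range is limited). The gripper opens to 88 mm and grips with 3 to 60 N. Pads are 20 mm wide; open, the fingers measure 115 mm over their backs; the gripper's body (75 mm by 178 mm) begins 61 mm behind the grasp point.
Start: joints at [-78.787, 20.558, 86.54, -0, 72.909, -6.595], TCP at [0.183, -0.571, 0.223] pointing down, gripper open.
Joint ranges: [-170.27, 170.27], [-57.76, 135], [12.27, 136.19], [-55.21, 235.2], [11.17, 155.16], [-170.74, 170.74]. Speed limits (degrees/s): [136.94, 136.94, 180, 180, 180, 180].

### API

Orientations are given as [roll, pitch, yaw] about the fixed x, y, z axes, in that order (R = Rz(yaw) Ry(pitch) Rx(roll)).
In Python, from bench import telemetry, read_camera, arm gives the robot as it stands.
- The arm moves only by the tool servo_tool, never from a script. Its arguments are lists of equal length, an entry for each row: "grip": the opening in per cent of the stroke, from 0 (shut) to 100 (fully open); "xyz": the shift along the world's x, y, z in m, a list of three; "turn": the turn about the world's z in rad. In form: {"grip": [grip, ...], "xyz": [[x, y, z], ...], "turn": [turn, ...]}. A call has 1 to 12 rows; each row is the pose to reach, as a shift and turn from the pose measured when the call began; what a row does not reach only later rows make up. A row lasts 1/10 s, in which the tool goes at most 50 mm and 8.59 degrees, less where a joint would pass 70% of its speed; a pose out of reach is approached as far as the arm can. A call with a gripper value outside its range is refused whole. The fingers move at their own pace and stop on an object; "force" is the grip in N (left out, the last holds). Time passes only in rows, so rows that repeat a pose let the fingers close. It gives the time, the measured TCP pose, the force and the opening at its end, in the units of the state.
- telemetry.sense(): the state, without advancing time (a new reading comes with each control period).
- read_camera(name): name is "scene" or "top"; returns a dict with "color" (420x560x3 uint8, red, green, blue), "z_map" (420x560 float32, m along the optical axis (not along the pixel's ray), 0 where there is no reading), "fx", "fy", "cx", "cy" (pixels), "cam_to_world" (4x4, takes a point from camera to world coordinates). Camera axes: x right, y down, z forward; pixel columns grow to the right and rows downward; lengths in m; the calibration is good to about 2 mm. A picture is of the moment at which its call begins.
- arm.sign_off(): hands the job in, once; it reports no verdict.
The state is a dict: "clock": time; "joints": joint angles; "joint_velocities": joint speeds; "effort": joint torques, N m; "tool_pos": TCP position; "tool_rot": TCP orientation; "force": force on the tool from outside, world axes, zero at the start; "wrist_torque": the same for the moment, N m; "grip_width": finger opening in m.
Only numpy, scipy, OpenCV 4.12 (cv2) and the standard library are available. Lean on these libraries where they do the work, as an engineer would, in place of code of your own. Each camera call takes 0.05 s, during which the arm holds its last target.

### The job

The clamping test is over. First slide the tester's moving jaw all the way back by its round upright handle, then lift the drilled aluminium block out and set it down gently, upright, in the shallow steel tray; when the tester is empty, turn the wing knob on the dial anticlockwise until the peak pointer is fully back at its zero stop. Leave the jaw open and do not disturb the other things on the bench.

Things in the scene. Friction and masses are not known exactly. Their poses are not given: they have to be found in the camera images.
- tester: fixed bench force tester: grey base plate 130 x 350 x 18 mm; along its own y lie: carriage with moving jaw (-y), clamped block on a bed 24 mm up, plain fixed steel jaw (top 89 mm up), white gauge housing with upward dial (+y end). Origin: centre of underside, on the bench; own x away from the robot at yaw 0 (yaw within 0.3 rad). Beside the bed, to +x and -x, only the base plate: grip the block there.
- jaw (a joint): sliding jaw, m: 0 = closed on the block, grows as it slides along the tester's own -y; fully open at its stop, 0.050. Stiff slide (about 2.5 N friction), stays where it is left.
- jaw_handle (a point): grip point on the moving jaw's upright round black handle (26 mm diameter, free from 44 to 92 mm above the bench); on its axis, 20 mm below its top; moves with the jaw. The steel jaw plate (66 mm wide, top 88 mm up) begins 31 mm from this axis toward the block; its lip reaches 11 mm over the block's end while closed, so the block cannot be lifted until the jaw is back.
- block_center (a point): centre (25 mm above the underside) of the loose aluminium block, 40 x 80 x 50 mm (own x, y, z), 0.3 to 0.5 kg, upright on the bed with its length along the tester's y; three 16 mm holes in its top. Its two long faces, 40 mm apart along own x, are free to grip.
- tray_floor (a point): centre of the inner floor (4 mm above the bench) of the empty shallow open steel tray, fixed: 150 x 120 mm outside (own x, y), walls 4 mm thick, rim 20 mm above the bench.
- peak (a joint): peak pointer and its knob, rad: 0 = at the zero stop (small steel pin at the start of the scale), grows clockwise seen from above; starts between 0.7 and 2.0. Friction about 0.04 N m, stays where it is left. Zero points at 135 degrees anticlockwise from the tester's own +x (seen from above).
- peak_knob (a point): on the vertical axis of the black wing knob in the middle of the dial, 14 mm below its top. The wing: a bar 46 mm long (own x = the pointer's direction), 14 mm wide (own y), from 78 to 114 mm above the bench, on a 40 mm disc; dial face 70 mm above the bench. Knob and pointer turn as one: anticlockwise from above goes back to zero.
- beaker_2: clear beaker 55 x 57 x 68 mm, bystander behind the tester; origin at its underside
- tip_box: pipette tip box 73 x 118 x 74 mm, bystander behind the tester; origin at its underside
- dish_1: petri dish 61 mm wide, 16 mm high, bystander behind the tester; origin at its underside
- film_box: cardboard film carton 56 x 118 x 56 mm, bystander right of the tester; origin at its underside. Behind it, from about x = 0.48 on and y below -0.42, stands a tall solid centrifuge: swing in clear of it.
- block: the same block; origin at the centre of its underside, axes as above

How it is judged:
By the outcome, as a careful person would: the job done as asked, in the order asked, and still so for the second after the job is handed in, with the robot touching nothing.
It also fails if it takes over 72 s, if anything falls off the work surface, if the arm or the gripper's body presses on something with over 40 N, if the wrist force passes 120 N, or if a joint passes its speed limit or range.

## Working session

There is one attempt and no reset: what is moved stays moved. The work goes in short steps, Python scripts to look and compute and a tool call to move; the robot and the scene stay as the last step left them, time stands still between calls to the robot, and variables do not carry over. Pictures are saved under pics/ and viewed, and the job is handed in when it is done.

Besides the shell and the picture viewer there is one more tool, called by a JSON object that holds its "fn" and its "kwargs", one argument or row to a line. servo_tool: Moves the arm, as the interface text tells. Its arguments: {"type":"object","properties":{"grip":{"type":"array"},"xyz":{"type":"array"},"turn":{"type":"array"},"force":{"type":"number"}},"required":["grip","xyz","turn"]}

```bash
mkdir -p pics; ls
python3 - <<'E'
from bench import telemetry, read_camera, arm
import cv2,numpy as np
for n in("scene","top"):
    c=read_camera(n); cv2.imwrite(f"pics/{n}0.png",c["color"][:,:,::-1])
    np.savez(f"{n}0.npz",**c)
    print(n,c["fx"],c["fy"],c["cx"],c["cy"],np.round(c["cam_to_world"],3).tolist())
print(telemetry.sense())
E
```

```text
pics
scene 419.9461131734464 419.9461131734464 275.6100520791729 212.7308481597692 [[-0.762, -0.373, 0.528, -0.095], [-0.647, 0.414, -0.641, 0.757], [0.021, -0.83, -0.557, 0.805], [0.0, 0.0, 0.0, 1.0]]
top 459.6077079569079 459.6077079569079 272.23511306512756 211.29818762873515 [[-0.016, -0.985, 0.17, 0.353], [-1.0, 0.016, -0.002, -0.073], [-0.0, -0.17, -0.985, 1.501], [0.0, 0.0, 0.0, 1.0]]
{'clock': 0.1, 'joints': array([-7.87866681e+01,  2.05947546e+01,  8.65920984e+01,  2.11976347e-04,
        7.29090142e+01, -6.59423779e+00]), 'joint_velocities': array([ 0.01438366, -0.16265945, -0.11746972,  0.05588423,  0.09056351,
       -0.04759433]), 'effort': array([ 4.65963640e-04, -5.16359031e+01, -2.71408010e+01,  6.76005450e-02,
        2.76560721e-02, -2.99763440e-05]), 'tool_pos': array([ 0.18336988, -0.57063921,  0.22188839]), 'tool_rot': array([-96.71526977,  89.90413255, 101.09223744]), 'force': array([ 0.24144573, -0.2702088 ,  0.09285726]), 'wrist_torque': array([-0.01243077, -0.02821031, -0.00596939]), 'grip_width': 0.08762168722684559}
```

View pics/scene0.png

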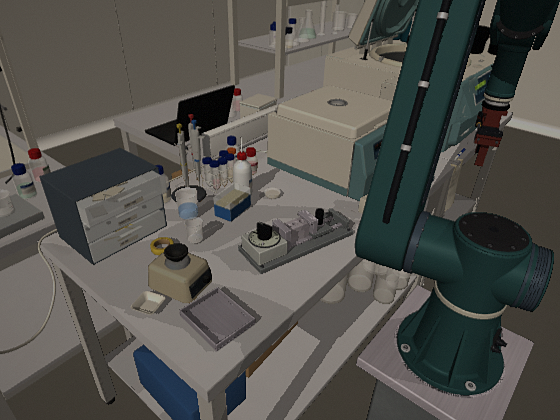

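View pics/top0.png

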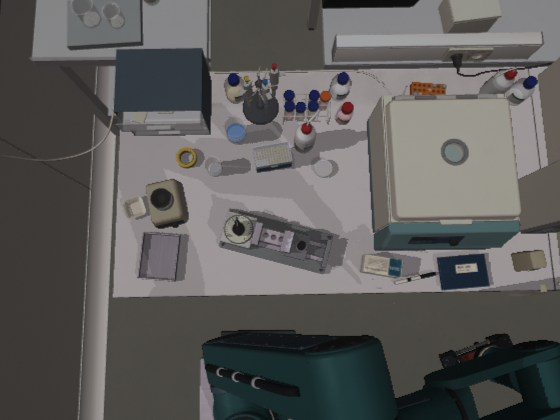

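```bash
cat > h.py <<'E'
import numpy as np,cv2
def load(n): return dict(np.load(n))
def pt(c,u,v,z):
    T=c["cam_to_world"]; d=T[:3,:3]@np.array([(u-c["cx"])/c["fx"],(v-c["cy"])/c["fy"],1]); o=T[:3,3]
    return o+d*(z-o[2])/d[2]
def proj(c,p):
    T=c["cam_to_world"]; q=T[:3,:3].T@(np.asarray(p)-T[:3,3]); return np.array([c["fx"]*q[0]/q[2]+c["cx"],c["fy"]*q[1]/q[2]+c["cy"]])
def cloud(c):
    T=c["cam_to_world"]; v,u=np.mgrid[0:420,0:560]; d=c["z_map"]
    P=np.stack([(u-c["cx"])/c["fx"]*d,(v-c["cy"])/c["fy"]*d,d],-1)
    W=P@T[:3,:3].T+T[:3,3]; W[d==0]=np.nan; return W
E
python3 - <<'E'
from h import *
c=load("top0.npz"); im=c["color"][:,:,::-1]
cv2.imwrite("pics/t_a.png",cv2.resize(im[200:280,210:345],None,fx=5.8,fy=5.8,interpolation=cv2.INTER_CUBIC))
cv2.imwrite("pics/t_b.png",cv2.resize(im[220:290,125:195],None,fx=6,fy=6,interpolation=cv2.INTER_CUBIC))
s=load("scene0.npz"); cv2.imwrite("pics/s_a.png",cv2.resize(s["color"][200:280,230:365,::-1],None,fx=5.8,fy=5.8,interpolation=cv2.INTER_CUBIC))
W=cloud(c)
np.set_printoptions(linewidth=250)
print(np.round(W[205:275:3,215:340:5,2]*1000))
E
```

```text
[[ -1.  -4.   2.  -2.  -2.  -1.  -0.  -4.  -4.  -2.   6.  -6.  -6.  -2.  -6.  -1.  -1.  -0.  -4.  -3.  -3.  -1.  -0.   6.   1.]
 [  2.  -3.  -0.  -0.   1.  -5.  -7.  -4.   2.  -1.   0.  -0.   1.  -6.  -3.   6.  -4.  -5.  -5.  -2.   0.  -0.  -3.  -6.   2.]
 [ -3.   1.  -1.  68.  15.  22.   3.  -6.  -6.   6.  -2.  -6.   3.  -2.   0.  -5.  -2.   1.  -3.  -2.  -3.  -4.   3.  -2.   2.]
 [ -6.  -2.   4.  64.  64.  68.  17.  22.   2.  -3.   1.  -1.   2.   4.  -1.   6.  -5.  -2.  -6.  -1.  -3.  -3.   2.   4.  -3.]
 [ -6.   4.  -3.  64.  67.  68.  72.  63.  18.  24.  -0.  -2.   9.  -2.  -5.   4.   2.  -8.  -2.  -4.  -7.  -3.   3.  -5.  -1.]
 [ -1.  -0.  -1.  72. 111.  67.  73.  64.  66.  15.  21.  19.  15.   1.  -4.  -5.   0.  -7.  -5.   7.   5.  -6.  -1.   1.   0.]
 [  1.  -1.  65.  72. 113.  85.  71.  69.  68.  86.  15.  17.  19.  14.  16.   2.  -3.  -5.  -3.  -6.  -0.  -5.  -4.  -6.   1.]
 [ -4.   0.  73.  71. 113.  90.  68.  69.  88.  90.  23.  17.  20.  21.  14.  21.  17.  -1.  -6.  -1.  -6.  -2.   5.  -2.  -3.]
 [ -3.  -2.  74.  74.  81. 112.  70.  72.  89.  91.  74.  24.  20.  19.  12.
[... 1272 characters left out ...]
17.  20.  16.  13.  39.  16.  16.  34.  29.  40.   0.  -3.]
 [-10.   3.   5.  -1.   3.   5.  -4.  -1.   3.   1.  -7.   2.   3.  17.  19.  22.  18.  18.  15.  18.  22.  26.  48.  -1.   3.]
 [  2.  -7.  -2.  -2.   5.  -2.  -3.   0.  -3.   1.   3.  -1.   2.  -1.  nan  17.  19.  21.  19.  20.  13.  21.  43.   3.   5.]
 [  1.  -0.  -7.  -1.   1.   2.   3.  -1.  -0.  -3.   0.   3.  -2.  -5.  -3.   0.  -5.  -2.  18.  16.  22.  15.   0.   8.  -6.]
 [  4.  -1.  -1.  -1.  -4.  -5.  -2.   2.  -4.   2.   2.  -1.  -1.  -6.  -1.  -1.  -4.   1.  -2.  -3.  17.  20.  -3.   1.  -6.]
 [  5.   1.   4.  -2.   1.   2.  -1.   2.  -6.   2.  -1.   2.  -1.  -1.   0.  -2.  -3.   4.  -7.   1.   5.  -1.  -2.  -5.   4.]]
```

View pics/t_a.png

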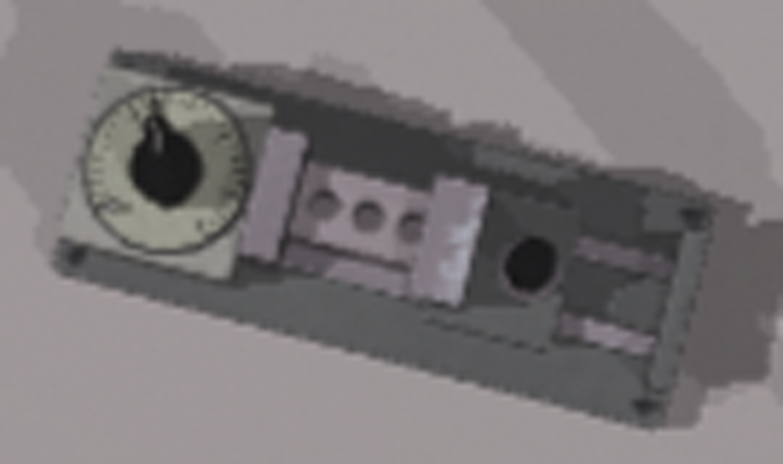

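View pics/t_b.png

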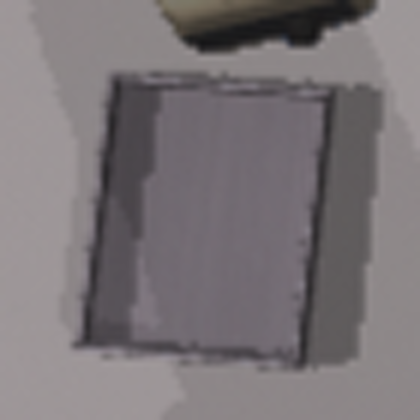

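View pics/s_a.png

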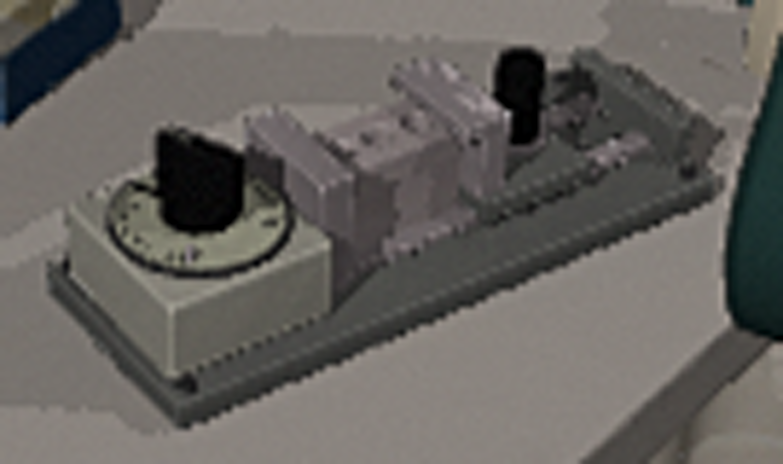

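Run:
```python
from h import *
c=load("top0.npz")
f=lambda x,y,z:pt(c,210+(x+.5)/5.8-.5,200+(y+.5)/5.8-.5,z)
B=[f(*q,.018) for q in[(112,50),(718,205),(660,428),(55,268)]]
B=np.array(B);print(B.round(4)); print("sides",[np.linalg.norm(B[i]-B[(i+1)%4]).round(4) for i in range(4)],B.mean(0))
d=(B[0]+B[3]-B[1]-B[2]);print("yaw",np.arctan2(-d[0],d[1]))
for n,q in dict(dial=(165,169,.07),h1=(324,205,.074),h2=(368,216,.074),handle=(530,264,.092),knobtop=(165,174,.114),ptr=(154,98,.073)).items():
    print(n,f(*q).round(4))
W=cloud(c)
# silhouette of tester by depth (>9mm)
roi=np.zeros((420,560),bool);roi[200:280,210:345]=1
m=(W[...,2]>.009)&(W[...,2]<.03)&roi
P=W[m][:,:2]*1000
m=m.astype(np.uint8)
r=cv2.minAreaRect(P.astype(np.float32));print(r)
# dial circle: bright/hue
im=c["color"].astype(int)
# tray
print("tray")
g=lambda x,y,z:pt(c,125+(x+.5)/6-.5,220+(y+.5)/6-.5,z)
T=np.array([g(*q,.02) for q in[(114,75),(334,90),(303,366),(84,346)]]);print(T.round(4),T.mean(0),[np.linalg.norm(T[i]-T[(i+1)%4]).round(4) for i in range(4)])
d=T[0]+T[1]-T[2]-T[3];print("trayyaw",np.arctan2(d[1],d[0]))
s=load("scene0.npz");W=cloud(s)
# knob/handle dark in scene
for nm,(z0,z1),r in (("hnd",(.06,.1),(205,230,310,330)),("knob",(.085,.12),(220,245,252,275))):
    a=W[r[0]:r[1],r[2]:r[3]]; k=(a[...,2]>z0)&(a[...,2]<z1)&(s["color"][r[0]:r[1],r[2]:r[3]].sum(-1)<110)
    print(nm,k.sum(),a[k].mean(0),np.percentile(a[k],[5,95],axis=0).round(3).tolist())
```

```text
[[ 0.6208  0.0655  0.018 ]
 [ 0.5272 -0.2736  0.018 ]
 [ 0.4041 -0.2368  0.018 ]
 [ 0.4978  0.0972  0.018 ]]
sides [np.float64(0.3517), np.float64(0.1285), np.float64(0.347), np.float64(0.127)] [ 0.51246997 -0.08692232  0.018     ]
yaw -0.2713203217408887
dial [0.5455 0.0319 0.07  ]
h1 [ 0.524  -0.0539  0.074 ]
h2 [ 0.5177 -0.0775  0.074 ]
handle [ 0.4887 -0.1628  0.092 ]
knobtop [0.5369 0.0287 0.114 ]
ptr [0.584  0.0376 0.073 ]
((492.8182678222656, -101.74586486816406), (388.8668212890625, 224.6669158935547), 75.54464721679688)
tray
[[0.5461 0.3421 0.02  ]
 [0.536  0.223  0.02  ]
 [0.3887 0.2368 0.02  ]
 [0.4011 0.3535 0.02  ]] [0.46798613 0.28882396 0.02      ] [np.float64(0.1195), np.float64(0.1479), np.float64(0.1173), np.float64(0.1454)]
trayyaw -0.08584336412116186
hnd 86 [ 0.48576807 -0.15851355  0.08179905] [[0.478, -0.171, 0.063], [0.496, -0.152, 0.095]]
knob 152 [0.54150262 0.03533529 0.10260956] [[0.524, 0.026, 0.087], [0.562, 0.041, 0.116]]
```

```bash
cat >> h.py <<'E'
def toolR(rot):
    from scipy.spatial.transform import Rotation as R
    return R.from_euler('xyz',rot,degrees=True).as_matrix()
E
python3 - <<'E'
from h import *
from bench import telemetry
s=telemetry.sense(); R=toolR(s["tool_rot"]);print(R.round(3)); a=np.degrees(np.arctan2(R[1,1],R[0,1]));print("jaw dir deg",a, s["joints"])
c=load("top0.npz");W=cloud(c)
np.set_printoptions(linewidth=250)
print("scale heights",np.round(W[175:235:4,120:190:5,2]*1000))
print(W[230,180],W[180,165])
# needle: dark pixels within dial annulus
cu,cv=238,228.8
m=[]
im=c["color"].sum(-1)
print(im[208:250,222:256:1])
E
```

```text
[[-0.     0.306 -0.952]
 [ 0.002 -0.952 -0.306]
 [-1.    -0.002 -0.   ]]
jaw dir deg -72.19248347319595 [-7.87866681e+01  2.05947546e+01  8.65920984e+01  2.11976347e-04
  7.29090142e+01 -6.59423779e+00]
scale heights [[  2.  -5.   4.  -1.  -8.  -7.   2.  -4.   3.   2.  -4.  -6.  -6.  -1.]
 [ -3.  -7.  -7.   3.  -4.  -3.   4.   2.  -1.  -5.  70.   8.  -2.  -1.]
 [ -1.  -4.   1.   6.   1.  -1.   5.  79.  73.  73.  71.  72.  28.   6.]
 [ -2.  -1.   3.  -2.  -4.  -3.  80.  75.  78.  79.  69.  75.  46.  -0.]
 [ -5.   3.  -1.  -0.  -2. -10.  76. 118. 109. 110.  81.  74.  49.   2.]
 [  2.   1. -13.  -2.  -2.   2.  79. 110.  97. 106. 113.  77.  56.   1.]
 [ -1.  -4.  13.   9.  11.   3.  77. 111.  97. 102.  nan  82.  70.   5.]
 [ -2.  10.   4.   1.   3.  -2.  74. 112.  99. 107.  83.  78.  66.  18.]
 [ -6.  15.  -4.   3.   3.  -1.  73.  73. 117.  90.  80.  77.  77.  29.]
 [ -0.  12.  -5.   4.   2.  17.  73.  76.  68.  74.  81.  76.  65.  36.]
 [ -1.  -8.   5.   1.  14.  -2.  -3.  73.  75.  77.  71.  74.  74.  47.]
 [ -7.   5.  15.  -0.   1.  -7.  -1.  80.  79.  69.  72.  65.  50.  27.]
 [  1.  -1.  -7.  -1.  -1.   3.   5.  69.  63.  52.  49.  45.  26.  -4.]
 [ -4.  -4.  -4.   3.  -5.  -3.  -1.   1.  32.   9.   0.  36.   3.   1.]
 [  1.   0.  -1.  -0.   3.  -1.   2.   7.   4.  -4.  -9.  -5.  -3.   0.]]
[ 0.55405176  0.22860583 -0.00267946] [0.70710467 0.26575705 0.06649217]
[[413 413 413 ... 459 460 460]
 [411 413 412 ... 459 458 461]
 [410 413 413 ... 436 437 437]
 ...
 [277 286 293 ... 201 202 202]
 [444 383 364 ... 219 219 218]
 [462 462 462 ... 278 277 281]]
```

{"fn": "servo_tool", "kwargs": {
  "grip": [70, 70, 70, 70, 70, 70, 70, 70, 70, 70, 70, 70],
  "xyz": [
    [0.02, 0.03, -0.005],
    [0.05, 0.065, -0.01],
    [0.08, 0.105, -0.02],
    [0.11, 0.145, -0.03],
    [0.14, 0.185, -0.04],
    [0.17, 0.225, -0.05],
    [0.2, 0.265, -0.055],
    [0.23, 0.305, -0.06],
    [0.26, 0.345, -0.065],
    [0.285, 0.38, -0.065],
    [0.307, 0.407, -0.065],
    [0.307, 0.407, -0.065]
  ],
  "turn": [0.05, 0.15, 0.25, 0.35, 0.45, 0.55, 0.65, 0.75, 0.85, 0.95, 0.989, 0.989]
}}

```text
clock: 1.3
tool_pos: [0.4924, -0.1604, 0.1567]
tool_rot: [-141.2, 89.9, 113.6]
force: [-0.5, -0.3, 0.5]
grip_width: 0.0615
```

Run:
```python
from h import *
from bench import telemetry,read_camera
s=telemetry.sense(); R=toolR(s["tool_rot"]);print(s["tool_pos"],np.degrees(np.arctan2(R[1,1],R[0,1])))
a=read_camera("scene")["color"];b=read_camera("top")["color"]
o=np.hstack([cv2.resize(x[160:300,200:360],None,fx=2.5,fy=2.5,interpolation=cv2.INTER_CUBIC) for x in(a,b)])
cv2.imwrite("pics/p1.png",o[:,:,::-1])
```

```text
[ 0.49244236 -0.16042527  0.15667547] -15.23080233534592
```

View pics/p1.png

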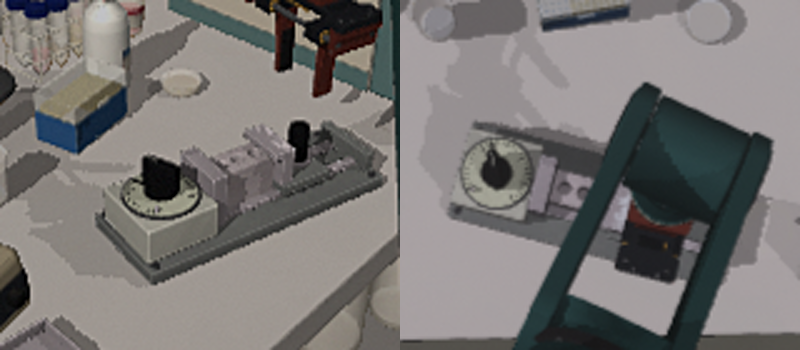

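{"fn": "servo_tool", "kwargs": {
  "grip": [70, 70, 70, 70, 70, 70, 70, 25, 25, 25, 25, 25],
  "xyz": [
    [-0.001, -0.002, -0.02],
    [-0.002, -0.003, -0.04],
    [-0.002, -0.003, -0.06],
    [-0.002, -0.003, -0.08],
    [-0.002, -0.003, -0.095],
    [-0.002, -0.003, -0.102],
    [-0.002, -0.003, -0.102],
    [-0.002, -0.003, -0.102],
    [-0.002, -0.003, -0.102],
    [-0.002, -0.003, -0.102],
    [-0.002, -0.003, -0.102],
    [-0.002, -0.003, -0.102]
  ],
  "turn": [0, 0, 0, 0, 0, 0, 0, 0, 0, 0, 0, 0],
  "force": 15
}}

```text
clock: 2.6
tool_pos: [0.4916, -0.1673, 0.0553]
tool_rot: [81.1, 89.7, -24.4]
force: [2.1, 0.7, -6.6]
grip_width: 0.0261
```

{"fn": "servo_tool", "kwargs": {
  "grip": [25, 25, 25, 25, 25, 25, 25, 25, 25, 25, 25, 25],
  "xyz": [
    [-0.001, -0.004, 0],
    [-0.002, -0.009, 0],
    [-0.004, -0.014, 0],
    [-0.005, -0.019, 0],
    [-0.007, -0.024, 0],
    [-0.008, -0.029, 0],
    [-0.009, -0.034, 0],
    [-0.011, -0.038, 0],
    [-0.012, -0.043, 0],
    [-0.013, -0.047, 0],
    [-0.0135, -0.048, 0],
    [-0.0135, -0.048, 0]
  ],
  "turn": [0, 0, 0, 0, 0, 0, 0, 0, 0, 0, 0, 0]
}}

```text
clock: 3.8
tool_pos: [0.4781, -0.2154, 0.0553]
tool_rot: [81.8, 89.7, -23.7]
force: [2.4, 1.8, -2.8]
grip_width: 0.0255
```

Run:
```python
from h import *
from bench import telemetry,read_camera
s=telemetry.sense(); R=toolR(s["tool_rot"]);print(s["tool_pos"],s["force"],s["wrist_torque"],np.degrees(np.arctan2(R[1,1],R[0,1])))
```

```text
[ 0.47813272 -0.21542022  0.05532677] [ 2.42141411  1.82609076 -2.80626565] [ 0.30587727 -0.13853748 -0.04088909] -15.463180090733614
```

{"fn": "servo_tool", "kwargs": {
  "grip": [25, 25, 25, 25, 25],
  "xyz": [
    [0, -0.001, 0],
    [-0.001, -0.002, 0],
    [-0.001, -0.003, 0],
    [-0.001, -0.004, 0],
    [-0.001, -0.004, 0]
  ],
  "turn": [0, 0, 0, 0, 0]
}}

```text
clock: 4.3
tool_pos: [0.4778, -0.2165, 0.0552]
tool_rot: [131.7, 89.7, 26.2]
force: [7.8, 14.4, -2.0]
grip_width: 0.0258
```

{"fn": "servo_tool", "kwargs": {
  "grip": [70, 70, 70, 70, 70, 70, 70, 70, 70, 70],
  "xyz": [
    [0, 0.001, 0],
    [0, 0.001, 0],
    [0, 0.001, 0],
    [0, 0.001, 0.02],
    [0, 0.001, 0.05],
    [0, 0.001, 0.08],
    [0, 0.001, 0.11],
    [0, 0.001, 0.13],
    [0, 0.001, 0.13],
    [0, 0.001, 0.13]
  ],
  "turn": [0, 0, 0, 0, 0, 0, 0, 0, 0, 0]
}}

```text
clock: 5.3
tool_pos: [0.4776, -0.2159, 0.1852]
tool_rot: [123.1, 89.7, 17.6]
force: [-0.7, -0.4, -0.7]
grip_width: 0.0614
```

Run:
```python
from h import *
from bench import telemetry,read_camera
s=telemetry.sense(); R=toolR(s["tool_rot"]);print(s["tool_pos"],s["force"],np.degrees(np.arctan2(R[1,1],R[0,1])))
A=read_camera("scene");np.savez("scene1.npz",**A);B=read_camera("top");np.savez("top1.npz",**B)
o=np.hstack([cv2.resize(x["color"][160:300,200:360],None,fx=2.5,fy=2.5,interpolation=cv2.INTER_CUBIC) for x in(A,B)])
cv2.imwrite("pics/p2.png",o[:,:,::-1])
```

```text
[ 0.47764054 -0.21586705  0.18516983] [-0.73687381 -0.40818077 -0.67830664] -15.556776556614578
```

View pics/p2.png

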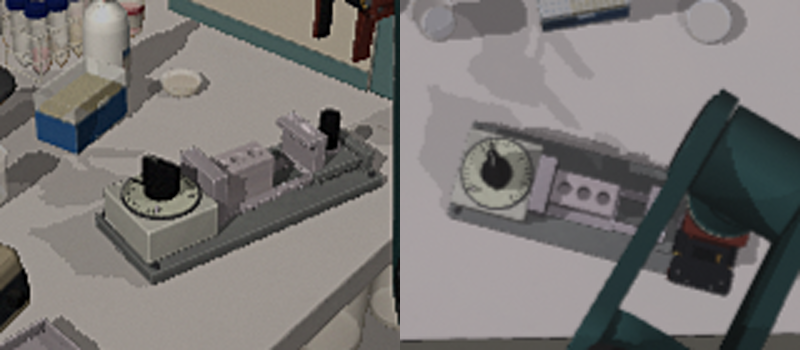

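Run:
```python
from h import *
B=load("top1.npz")
x=B["color"][222:250,250:300];cv2.imwrite("pics/blk.png",cv2.resize(x,None,fx=14,fy=14,interpolation=cv2.INTER_CUBIC)[:,:,::-1])
print(pt(B,274.1,236.5,.074))
```

```text
[ 0.51866801 -0.08082066  0.074     ]
```

View pics/blk.png

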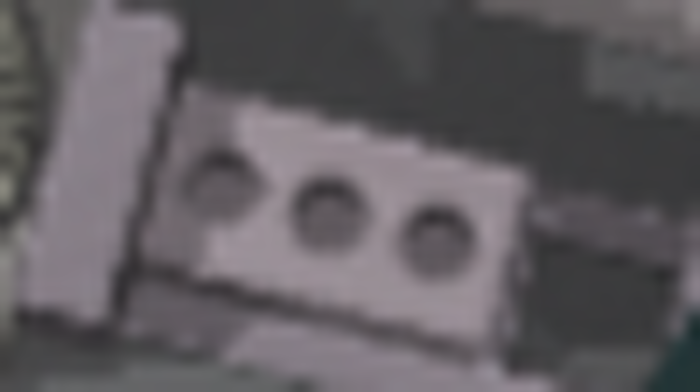

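{"fn": "servo_tool", "kwargs": {
  "grip": [80, 80, 80, 80, 80, 80, 80],
  "xyz": [
    [0.008, 0.027, 0],
    [0.017, 0.06, 0],
    [0.027, 0.095, 0],
    [0.036, 0.125, 0],
    [0.0395, 0.1375, 0],
    [0.0395, 0.1375, -0.02],
    [0.0395, 0.1375, -0.04]
  ],
  "turn": [0, 0, 0, 0, 0, 0, 0]
}}

```text
clock: 6.1
tool_pos: [0.5164, -0.0775, 0.143]
tool_rot: [150.1, 89.8, 44.7]
force: [-0.1, 0.5, -0.5]
grip_width: 0.0701
```

{"fn": "servo_tool", "kwargs": {
  "grip": [80, 80, 80, 80, 80, 80, 35, 35, 35, 35, 35, 35],
  "xyz": [
    [0.0005, -0.001, -0.025],
    [0.0005, -0.001, -0.05],
    [0.0005, -0.001, -0.075],
    [0.0005, -0.001, -0.095],
    [0.0005, -0.001, -0.102],
    [0.0005, -0.001, -0.102],
    [0.0005, -0.001, -0.102],
    [0.0005, -0.001, -0.102],
    [0.0005, -0.001, -0.102],
    [0.0005, -0.001, -0.102],
    [0.0005, -0.001, -0.102],
    [0.0005, -0.001, -0.102]
  ],
  "turn": [0, 0, 0, 0, 0, 0, 0, 0, 0, 0, 0, 0],
  "force": 30
}}

```text
clock: 7.3
tool_pos: [0.5181, -0.0789, 0.0418]
tool_rot: [127.8, 89.7, 22.3]
force: [1.2, -0.1, 5.7]
grip_width: 0.04
```

{"fn": "servo_tool", "kwargs": {
  "grip": [35, 35, 35, 35, 35, 35, 35, 35, 35],
  "xyz": [
    [0, 0, 0.003],
    [0, 0, 0.01],
    [0, 0, 0.025],
    [0, 0, 0.045],
    [0, 0, 0.07],
    [0, 0, 0.095],
    [0, 0, 0.12],
    [0, 0, 0.14],
    [0, 0, 0.14]
  ],
  "turn": [0, 0, 0, 0, 0, 0, 0, 0, 0]
}}

```text
clock: 8.2
tool_pos: [0.5193, -0.0792, 0.1842]
tool_rot: [112.2, 89.5, 6.7]
force: [0.8, 0.0, -3.4]
grip_width: 0.0403
```

Run:
```python
from h import *
from bench import telemetry,read_camera
s=telemetry.sense(); R=toolR(s["tool_rot"]);print(s["tool_pos"],s["force"],np.degrees(np.arctan2(R[1,1],R[0,1])))
A=read_camera("scene");B=read_camera("top");np.savez("top2.npz",**B)
o=np.hstack([cv2.resize(x["color"][130:330,150:350],None,fx=2,fy=2,interpolation=cv2.INTER_CUBIC) for x in(A,B)])
cv2.imwrite("pics/p3.png",o[:,:,::-1])
```

```text
[ 0.51929284 -0.07918232  0.18422207] [ 0.81630286  0.00556883 -3.37294398] -15.462555533789292
```

View pics/p3.png

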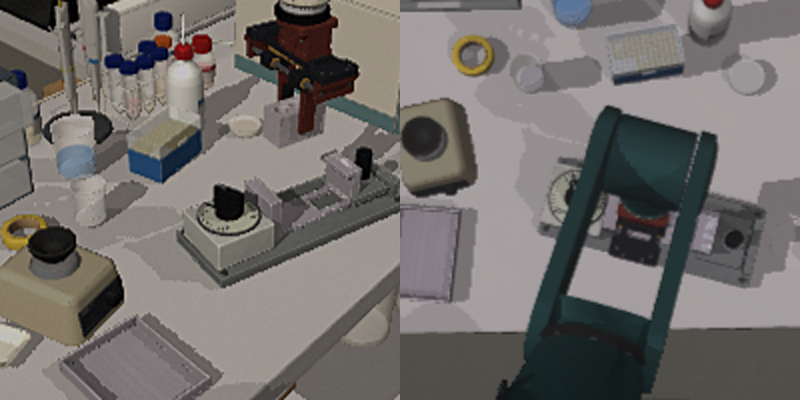

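{"fn": "servo_tool", "kwargs": {
  "grip": [35, 35, 35, 35, 35, 35, 35, 35, 35, 35, 35, 35],
  "xyz": [
    [-0.003, 0.015, 0.005],
    [-0.009, 0.05, 0.005],
    [-0.016, 0.09, 0.005],
    [-0.023, 0.13, 0.005],
    [-0.031, 0.17, 0.005],
    [-0.038, 0.21, 0.005],
    [-0.045, 0.25, 0.005],
    [-0.052, 0.29, 0.005],
    [-0.059, 0.33, 0.0],
    [-0.064, 0.357, 0.0],
    [-0.066, 0.369, 0],
    [-0.066, 0.369, 0]
  ],
  "turn": [0, 0.02, 0.04, 0.06, 0.08, 0.1, 0.12, 0.14, 0.16, 0.175, 0.185, 0.185]
}}

```text
clock: 9.5
tool_pos: [0.4499, 0.2915, 0.1803]
tool_rot: [144.4, 89.8, 49.6]
force: [0.4, 0.4, -4.7]
grip_width: 0.0399
```

{"fn": "servo_tool", "kwargs": {
  "grip": [35, 35, 35, 35, 35, 35, 35],
  "xyz": [
    [0.001, -0.001, -0.015],
    [0.003, -0.002, -0.045],
    [0.003, -0.002, -0.075],
    [0.003, -0.002, -0.1],
    [0.003, -0.002, -0.115],
    [0.003, -0.002, -0.12],
    [0.003, -0.002, -0.12]
  ],
  "turn": [0, 0, 0, 0, 0, 0, 0]
}}

```text
clock: 10.2
tool_pos: [0.4525, 0.2882, 0.0597]
tool_rot: [167.3, 89.9, 72.5]
force: [0.6, -0.4, -3.6]
grip_width: 0.0398
```

Run:
```python
from h import *
from bench import telemetry,read_camera
s=telemetry.sense(); R=toolR(s["tool_rot"]);print(s["tool_pos"],s["force"],np.degrees(np.arctan2(R[1,1],R[0,1])))
A=read_camera("scene");B=read_camera("top");np.savez("top2.npz",**B)
o=np.hstack([cv2.resize(A["color"][240:380,130:290],None,fx=2.5,fy=2.5,interpolation=cv2.INTER_CUBIC),cv2.resize(B["color"][180:320,100:260],None,fx=2.5,fy=2.5,interpolation=cv2.INTER_CUBIC)])
cv2.imwrite("pics/p4.png",o[:,:,::-1])
```

```text
[0.45253545 0.28820625 0.05967296] [ 0.60725966 -0.40129326 -3.56583072] -4.776511782133631
```

View pics/p4.png

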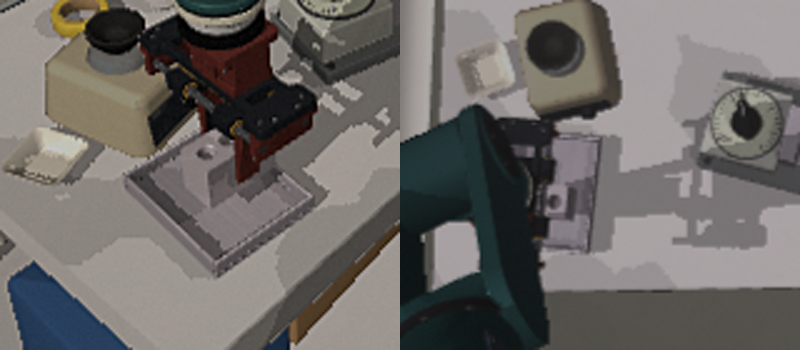

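{"fn": "servo_tool", "kwargs": {
  "grip": [35, 35, 35, 35, 35, 35, 35, 35],
  "xyz": [
    [0, 0, -0.008],
    [0, 0, -0.016],
    [0, 0, -0.023],
    [0, 0, -0.028],
    [0, 0, -0.031],
    [0, 0, -0.033],
    [0, 0, -0.0345],
    [0, 0, -0.035]
  ],
  "turn": [0, 0, 0, 0, 0, 0, 0, 0]
}}

```text
clock: 11.1
tool_pos: [0.4537, 0.2892, 0.0259]
tool_rot: [136.7, 89.8, 42.0]
force: [1.2, 0.4, -3.7]
grip_width: 0.0398
```

{"fn": "servo_tool", "kwargs": {
  "grip": [35, 35, 35],
  "xyz": [
    [0, 0, -0.001],
    [0, 0, -0.002],
    [0, 0, -0.003]
  ],
  "turn": [0, 0, 0]
}}

```text
clock: 11.4
tool_pos: [0.4538, 0.2893, 0.023]
tool_rot: [135.7, 89.7, 41.0]
force: [0.7, -0.2, -3.8]
grip_width: 0.0397
```

{"fn": "servo_tool", "kwargs": {
  "grip": [35, 35, 35, 35],
  "xyz": [
    [0, 0, -0.0005],
    [0, 0, -0.001],
    [0, 0, -0.0015],
    [0, 0, -0.0015]
  ],
  "turn": [0, 0, 0, 0]
}}

```text
clock: 11.8
tool_pos: [0.4538, 0.2893, 0.0218]
tool_rot: [135.0, 89.7, 40.3]
force: [-1.5, -1.2, 0.9]
grip_width: 0.04
```

{"fn": "servo_tool", "kwargs": {
  "grip": [50, 55, 60, 65, 65, 65, 65, 65, 65, 65, 65, 65],
  "xyz": [
    [0, 0, 0],
    [0, 0, 0],
    [0, 0, 0],
    [0, 0, 0],
    [0, 0, 0.01],
    [0, 0, 0.03],
    [0, 0, 0.06],
    [0, 0, 0.09],
    [0, 0, 0.12],
    [0, 0, 0.15],
    [0, 0, 0.16],
    [0, 0, 0.16]
  ],
  "turn": [0, 0, 0, 0, 0, 0, 0, 0, 0, 0, 0, 0]
}}

```text
clock: 13.0
tool_pos: [0.4549, 0.2898, 0.1836]
tool_rot: [128.0, 89.5, 33.2]
force: [0.2, -0.2, 0.1]
grip_width: 0.0571
```

Run:
```python
from h import *
from bench import telemetry,read_camera
s=telemetry.sense(); R=toolR(s["tool_rot"]);print(s["tool_pos"],s["force"],np.degrees(np.arctan2(R[1,1],R[0,1])))
A=read_camera("scene");B=read_camera("top");np.savez("top3.npz",**B)
o=np.hstack([cv2.resize(A["color"][240:380,130:290],None,fx=2.5,fy=2.5,interpolation=cv2.INTER_CUBIC),cv2.resize(B["color"][180:320,100:260],None,fx=2.5,fy=2.5,interpolation=cv2.INTER_CUBIC)])
cv2.imwrite("pics/p5.png",o[:,:,::-1])
x=B["color"][208:252,218:262];cv2.imwrite("pics/dial.png",cv2.resize(x,None,fx=12,fy=12,interpolation=cv2.INTER_CUBIC)[:,:,::-1])
```

```text
[0.45486783 0.28979711 0.1836165 ] [ 0.16388276 -0.175967    0.06968506] -4.743903010834112
```

View pics/p5.png

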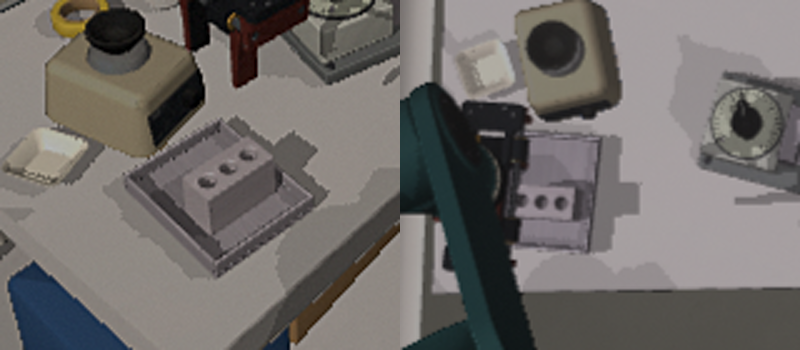

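View pics/dial.png

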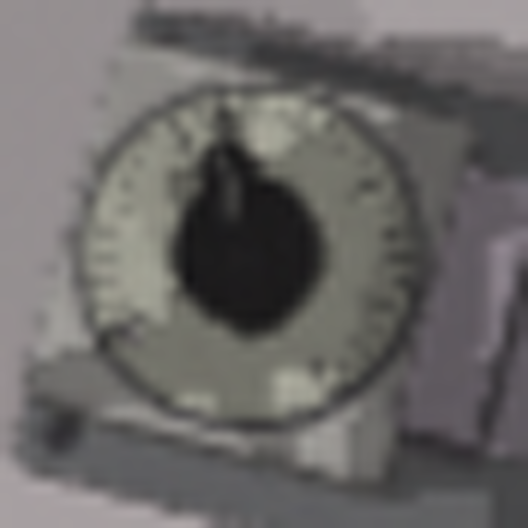

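{"fn": "servo_tool", "kwargs": {
  "grip": [50, 50, 50, 50, 50, 50, 50, 50, 50, 50, 50, 50],
  "xyz": [
    [0.005, -0.02, 0],
    [0.014, -0.045, 0],
    [0.023, -0.07, 0],
    [0.032, -0.095, 0],
    [0.041, -0.12, 0],
    [0.05, -0.145, 0],
    [0.059, -0.17, 0],
    [0.068, -0.195, 0],
    [0.077, -0.22, 0],
    [0.085, -0.242, 0],
    [0.0906, -0.258, 0],
    [0.0906, -0.258, 0]
  ],
  "turn": [-0.06, -0.18, -0.3, -0.42, -0.54, -0.66, -0.78, -0.9, -1.02, -1.14, -1.26, -1.309]
}}

```text
clock: 14.3
tool_pos: [0.5434, 0.0289, 0.1789]
tool_rot: [79.4, 89.9, -90.7]
force: [-0.0, -0.0, 0.4]
grip_width: 0.0438
```

Run:
```python
from h import *
from bench import telemetry,read_camera
s=telemetry.sense(); R=toolR(s["tool_rot"]);print(s["tool_pos"],s["joints"],np.degrees(np.arctan2(R[1,1],R[0,1])))
c=load("top3.npz");print(pt(c,238.5,229,.07))
```

```text
[0.54342011 0.0289254  0.17888791] [-4.1343956  18.58612131 96.50721629 -0.14457026 64.89889674 76.02883357] -80.10188171149423
[0.54456829 0.03049062 0.07      ]
```

{"fn": "servo_tool", "kwargs": {
  "grip": [50, 50, 50, 50, 50, 50, 12, 12, 12, 12, 12, 12],
  "xyz": [
    [0.0015, 0.002, -0.02],
    [0.0015, 0.002, -0.045],
    [0.0015, 0.002, -0.07],
    [0.0015, 0.002, -0.088],
    [0.0015, 0.002, -0.095],
    [0.0015, 0.002, -0.095],
    [0.0015, 0.002, -0.095],
    [0.0015, 0.002, -0.095],
    [0.0015, 0.002, -0.095],
    [0.0015, 0.002, -0.095],
    [0.0015, 0.002, -0.095],
    [0.0015, 0.002, -0.095]
  ],
  "turn": [0, 0, 0, 0, 0, 0, 0, 0, 0, 0, 0, 0],
  "force": 15
}}

```text
clock: 15.5
tool_pos: [0.5453, 0.0312, 0.0845]
tool_rot: [109.8, 89.9, -60.3]
force: [-1.1, 1.7, 5.5]
grip_width: 0.0139
```

Run:
```python
from h import *
from bench import telemetry,read_camera
s=telemetry.sense(); R=toolR(s["tool_rot"]);print(s["tool_pos"],s["force"],s["wrist_torque"],np.degrees(np.arctan2(R[1,1],R[0,1])))
A=read_camera("scene")
cv2.imwrite("pics/p6.png",cv2.resize(A["color"][170:290,200:340],None,fx=4,fy=4,interpolation=cv2.INTER_CUBIC)[:,:,::-1])
```

```text
[0.54533082 0.03120726 0.08451059] [-1.10685616  1.7186626   5.5222556 ] [0.54991855 0.14351349 0.02141408] -80.11192534037082
```

View pics/p6.png

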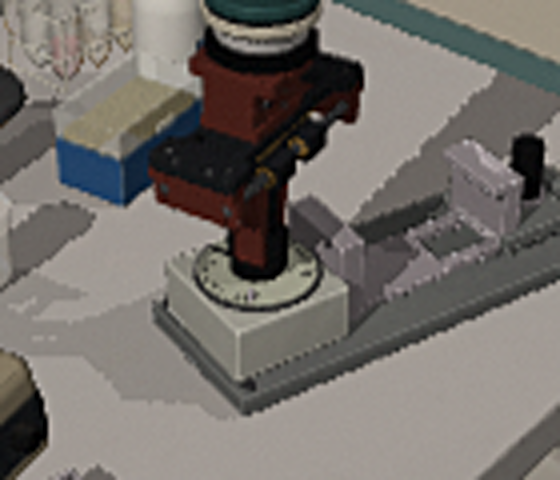

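{"fn": "servo_tool", "kwargs": {
  "grip": [12, 12, 12, 12, 12, 12, 12, 12, 12, 12, 12, 12],
  "xyz": [
    [0, 0, 0],
    [0, 0, 0],
    [0, 0, 0],
    [0, 0, 0],
    [0, 0, 0],
    [0, 0, 0],
    [0, 0, 0],
    [0, 0, 0],
    [0, 0, 0],
    [0, 0, 0],
    [0, 0, 0],
    [0, 0, 0]
  ],
  "turn": [0.08, 0.18, 0.28, 0.38, 0.48, 0.58, 0.68, 0.78, 0.88, 0.98, 1.08, 1.1]
}}

```text
clock: 16.75
tool_pos: [0.5466, 0.0299, 0.0846]
tool_rot: [83.1, 89.7, -23.8]
force: [2.6, -4.3, -2.6]
grip_width: 0.0139
```

Run:
```python
from h import *
from bench import telemetry,read_camera
s=telemetry.sense(); R=toolR(s["tool_rot"]);print(s["tool_pos"],s["force"],s["wrist_torque"],np.degrees(np.arctan2(R[1,1],R[0,1])))
```

```text
[0.5466371  0.02988244 0.08459872] [ 2.58348054 -4.28471587 -2.6036008 ] [-0.72168557 -0.28928418 -0.07373471] -16.890616856286535
```

{"fn": "servo_tool", "kwargs": {
  "grip": [12, 12, 12, 12, 12, 12, 12, 12, 12],
  "xyz": [
    [-0.001, 0.001, 0],
    [-0.001, 0.001, 0],
    [-0.001, 0.001, 0],
    [-0.001, 0.001, 0],
    [-0.001, 0.001, 0],
    [-0.001, 0.001, 0],
    [-0.001, 0.001, 0],
    [-0.001, 0.001, 0],
    [-0.001, 0.001, 0]
  ],
  "turn": [0.08, 0.18, 0.28, 0.38, 0.48, 0.58, 0.67, 0.74, 0.75]
}}

```text
clock: 17.65
tool_pos: [0.548, 0.0299, 0.0846]
tool_rot: [64.9, 89.5, 1.1]
force: [6.2, -1.9, -5.4]
grip_width: 0.014
```

Run:
```python
from h import *
from bench import telemetry,read_camera
s=telemetry.sense(); R=toolR(s["tool_rot"]);print(s["tool_pos"],s["force"],s["wrist_torque"],np.degrees(np.arctan2(R[1,1],R[0,1])))
```

```text
[0.54797662 0.02993938 0.08462073] [ 6.23479796 -1.94046443 -5.44047358] [-0.4260015  -0.70537669 -0.03492304] 26.21214404373827
```

{"fn": "servo_tool", "kwargs": {
  "grip": [12, 12, 12, 12],
  "xyz": [
    [-0.001, 0.001, 0],
    [-0.001, 0.001, 0],
    [-0.001, 0.001, 0],
    [-0.001, 0.001, 0]
  ],
  "turn": [0.02, 0.04, 0.05, 0.05]
}}

```text
clock: 18.05
tool_pos: [0.5481, 0.03, 0.0846]
tool_rot: [56.0, 89.4, -4.9]
force: [5.4, -4.6, -3.5]
grip_width: 0.0139
```

Run:
```python
from h import *
from bench import telemetry,read_camera
s=telemetry.sense(); R=toolR(s["tool_rot"]);print(s["tool_pos"],s["force"],s["wrist_torque"],np.degrees(np.arctan2(R[1,1],R[0,1])))
```

```text
[0.54813176 0.0300163  0.08463324] [ 5.40373039 -4.60177293 -3.45216152] [-0.6968019  -0.41369097 -0.02566542] 29.13969795587358
```

{"fn": "servo_tool", "kwargs": {
  "grip": [12, 12, 12],
  "xyz": [
    [0, 0, 0],
    [0, 0, 0],
    [0, 0, 0]
  ],
  "turn": [0.02, 0.04, 0.04]
}}

```text
clock: 18.35
tool_pos: [0.5482, 0.03, 0.0846]
tool_rot: [56.4, 89.4, -2.1]
force: [2.0, -0.8, -1.4]
grip_width: 0.0147
```

Run:
```python
from h import *
from bench import telemetry,read_camera
s=telemetry.sense(); R=toolR(s["tool_rot"]);print(s["tool_pos"],s["force"],s["wrist_torque"],np.degrees(np.arctan2(R[1,1],R[0,1])))
A=read_camera("scene")
cv2.imwrite("pics/p7.png",cv2.resize(A["color"][190:280,220:320],None,fx=6,fy=6,interpolation=cv2.INTER_CUBIC)[:,:,::-1])
```

```text
[0.54819562 0.03000363 0.08462982] [ 1.97812856 -0.80167366 -1.35467236] [-0.23358865 -0.24246709 -0.37409407] 31.45714736979404
```

View pics/p7.png

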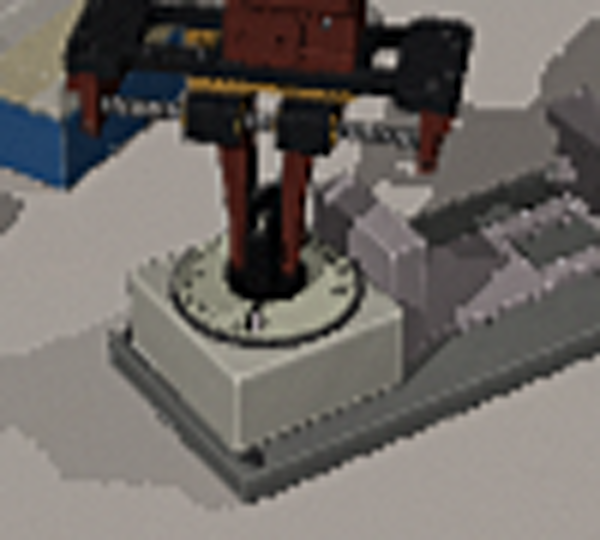

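{"fn": "servo_tool", "kwargs": {
  "grip": [50, 50, 50, 50, 50, 50, 50, 50, 50, 50, 50],
  "xyz": [
    [0, 0, 0],
    [0, 0, 0],
    [0, 0, 0],
    [0, 0, 0],
    [0, 0, 0.02],
    [0, 0, 0.05],
    [0, 0, 0.08],
    [0, 0, 0.11],
    [0, 0, 0.13],
    [0, 0, 0.15],
    [0, 0, 0.15]
  ],
  "turn": [0, 0, 0, 0, 0, 0, 0, 0, 0, 0, 0]
}}

```text
clock: 19.5
tool_pos: [0.55, 0.03, 0.2374]
tool_rot: [55.8, 89.1, -2.7]
force: [0.5, -0.1, 0.2]
grip_width: 0.0437
```

{"fn": "servo_tool", "kwargs": {
  "grip": [50, 50, 50, 50, 50, 50],
  "xyz": [
    [-0.005, -0.03, 0.01],
    [-0.01, -0.07, 0.02],
    [-0.02, -0.11, 0.02],
    [-0.03, -0.15, 0.02],
    [-0.04, -0.18, 0.02],
    [-0.04, -0.18, 0.02]
  ],
  "turn": [0, 0, 0, 0, 0, 0]
}}

```text
clock: 20.1
tool_pos: [0.5084, -0.1531, 0.256]
tool_rot: [52.8, 89.2, -6.0]
force: [-0.3, 0.5, 1.1]
grip_width: 0.044
```

Run:
```python
from h import *
from bench import telemetry,read_camera
s=telemetry.sense();print(s["clock"],s["tool_pos"],s["force"])
A=read_camera("scene");B=read_camera("top")
x=B["color"][208:252,218:262]
o=np.hstack([cv2.resize(A["color"][190:260,230:300],(400,400),interpolation=cv2.INTER_CUBIC),cv2.resize(x,(400,400),interpolation=cv2.INTER_CUBIC)])
cv2.imwrite("pics/p8.png",o[:,:,::-1])
cv2.imwrite("pics/p9.png",A["color"][:,:,::-1]); cv2.imwrite("pics/p10.png",B["color"][:,:,::-1])
```

```text
20.1 [ 0.50839589 -0.15307346  0.25597688] [-0.29052201  0.48302241  1.09991547]
```

View pics/p8.png

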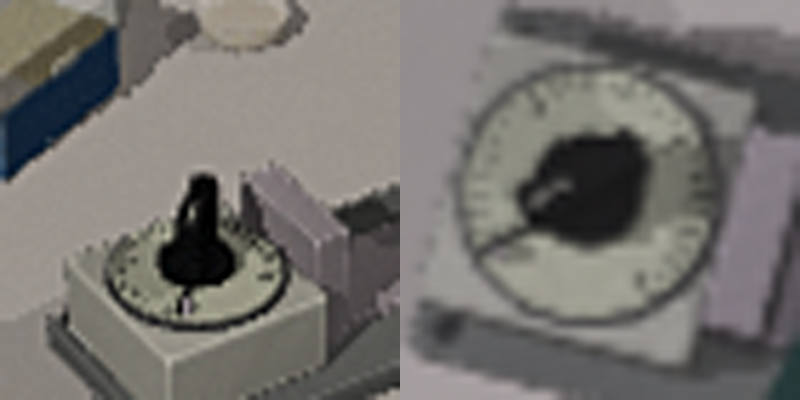

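View pics/p9.png

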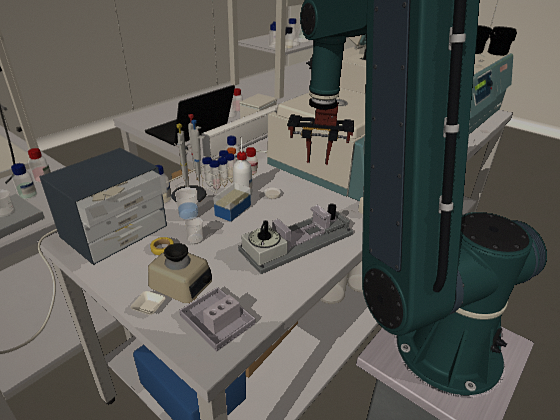

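View pics/p10.png

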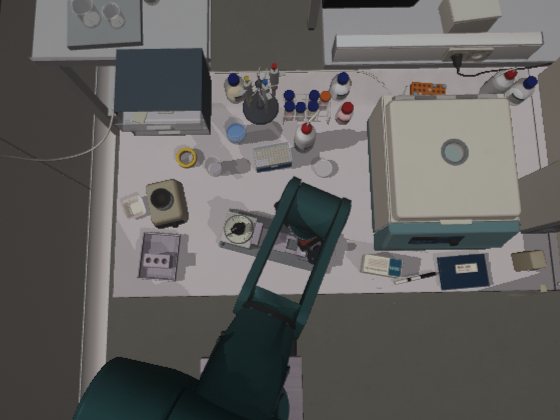

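Run:
```python
from bench import arm
print(arm.sign_off())
```

```text
the job is handed in; nothing more can be done
None
```

The job is done in the order asked and handed in at about 20 s of the 72 s allowed; no verdict was reported.

- **Jaw:** I slid it back by its handle about 50 mm until it met its stop, where the force rose from about 2 N to 14 N. In the last scene picture the handle is still in that open position.
- **Block:** I gripped it by its long faces (40 mm read), lifted it straight out and lowered it into the tray until the floor just took its weight. It stands upright inside the walls, set about 15 mm from the tray's centre toward the robot.
- **Peak knob:** I turned it anticlockwise about 1.95 rad (111°). At that point the wrist torque jumped to 0.37 N m, well above the knob's 0.04 N m friction. After release the pointer lies at the pin, measured at 2.10 rad in the world frame against an expected 2.09.
- **Other things on the bench:** By eye, everything else looks unmoved in the final pictures. The gripper is clear of everything, with its fingertips about 0.25 m above the bench.

Two small disagreements showed up. While turning the knob the tool drifted about 3 mm sideways, with at most about 6 N of side force. At the stop the wing twisted slightly in the pads, opening them to 14.7 mm. No check failed.

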